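Nest the machined module housings

TASK

Put each of the four machined module housings (long, square, round and elbow) into the black-rimmed nest of its own shape, lying flat on the nest's floor and roughly in line with its walls. Set them down gently, do not drop them, and leave the flux jar and the dropper bottle standing where they are.

Things in the scene. Friction and masses are not known exactly. Their poses are not given: they have to be found in the camera images.
- long_housing: Long rectangular housing, 84 mm along its x, 34 mm along its y. Overall height 32 mm, solid, bare aluminium with a thin steel lid plate and small screw heads on top; lies on its flat underside. Origin: centre of the underside. About 0.2 kg.
- square_housing: Square housing, 52 mm along its x and y. Overall height 32 mm, solid, bare aluminium with a thin steel lid plate and small screw heads on top; lies on its flat underside. Origin: centre of the underside. About 0.2 kg.
- round_housing: Round housing, an upright cylinder of 50 mm diameter. Overall height 32 mm, solid, bare aluminium with a thin steel lid plate and small screw heads on top; lies on its flat underside. Origin: centre of the underside. About 0.16 kg.
- elbow_housing: L-shaped (elbow) aluminium housing, 32 mm tall, legs 30 mm wide, in a 70 x 70 mm outline; steel lid strips and screws on top. Origin: centre of the 70 mm square at the underside, z up (centre of mass at x -7, y -7 mm). One leg: x -35 to 35, y -35 to -5 mm; the other: x -35 to -5, y -35 to 35 mm; the quarter x > -5, y > -5 is empty. About 0.22 kg.
- long_nest: Long rectangular nest for the long housing. Fixed to the bench: grey floor 6 mm above the bench inside a black rim 4 mm thick whose top is 11 mm above the bench. Origin: centre of its underside, on the bench, z up. Pocket 100 mm along its x, 50 mm along its y (8 mm play all round).
- square_nest: Square nest for the square housing. Fixed to the bench: grey floor 6 mm above the bench inside a black rim 4 mm thick whose top is 11 mm above the bench. Origin: centre of its underside, on the bench, z up. Pocket 68 x 68 mm along its x and y (8 mm play all round).
- round_nest: Round nest for the round housing. Fixed to the bench: grey floor 6 mm above the bench inside a black rim 4 mm thick whose top is 11 mm above the bench. Origin: centre of its underside, on the bench, z up. Pocket 66 mm in diameter (8 mm play all round).
- elbow_nest: L-shaped nest for the elbow housing, fixed: grey floor 6 mm above the bench, black rim 4 mm thick, its top 11 mm above the bench. Origin: centre of the L's bounding square, on the bench, z up. Pocket: x -43 to 43, y -43 to 3 mm and x -43 to 3, y -43 to 43 mm. Housing and nest match when origins and yaw agree (8 mm play all round); it fits no other way round.
- flux_jar: Small orange flux jar with black cap, upright, 34 mm diameter, 38 mm tall, loose: to be left alone. Origin: centre of the underside.
- dropper_bottle: Small amber dropper bottle with black cap, upright, 30 mm diameter, 58 mm tall, loose: to be left alone. Origin: centre of the underside.
There are look-alikes about, which are no part of the job. Leave any blue look-alike of the square_housing alone. Leave any blue look-alike of the long_housing alone.

How it is judged (in metres and radians):
At the end, for the whole second after the job is handed in: Each housing rests flat (tilt < 0.06 rad) on its own nest's floor inside the rim (underside 3 to 9 mm above the bench), origins within 14 mm horizontally; long, square and elbow within 0.25 rad of the nest's direction (long either way, square any of its four ways) (horizontal distance between long_housing and long_nest below 0.014 m and z of long_housing in the frame of long_nest between 0.003 and 0.009 m and angle between each of long_housing, square_housing, round_housing, elbow_housing's own z axis and vertical below 0.06 rad and linear speed of each of long_housing, square_housing, round_housing, elbow_housing below 0.02 m/s and angle between the x axis of long_housing and the x axis of long_nest, either way round below 0.25 rad and horizontal distance between square_housing and square_nest below 0.014 m and z of square_housing in the frame of square_nest between 0.003 and 0.009 m and (angle between the x axis of square_housing and the x axis of square_nest, either way round below 0.25 rad or angle between the y axis of square_housing and the x axis of square_nest, either way round below 0.25 rad) and horizontal distance between round_housing and round_nest below 0.014 m and z of round_housing in the frame of round_nest between 0.003 and 0.009 m and horizontal distance between elbow_housing and elbow_nest below 0.014 m and z of elbow_housing in the frame of elbow_nest between 0.003 and 0.009 m and angle between the x axis of elbow_housing and the x axis of elbow_nest, either way round below 0.25 rad); the robot touches nothing.
It fails at once if the flux jar is knocked over or pushed more than 30 mm (distance of flux_jar from where it was at the start of the episode above 0.03 m or angle between flux_jar's own z axis and vertical above 0.5 rad).
It fails at once if the dropper bottle is knocked over or pushed more than 30 mm (distance of dropper_bottle from where it was at the start of the episode above 0.03 m or angle between dropper_bottle's own z axis and vertical above 0.5 rad).
It fails at once if a housing is dropped: let go, it falls faster than 0.6 m/s (a fall of about 2 cm) ((linear speed of long_housing above 0.6 m/s and contact force between long_housing and the fingers below 0.05 N) or (linear speed of square_housing above 0.6 m/s and contact force between square_housing and the fingers below 0.05 N) or (linear speed of round_housing above 0.6 m/s and contact force between round_housing and the fingers below 0.05 N) or (linear speed of elbow_housing above 0.6 m/s and contact force between elbow_housing and the fingers below 0.05 N)).
It also fails if it takes over 102 s, if anything falls off the work surface, if the arm or the gripper's body presses on something with over 40 N, if the wrist force passes 120 N, or if a joint passes its speed limit or range.

ROBOT

A 6-joint arm with a two-finger parallel gripper is mounted at the origin on the work surface. World frame = base frame: x ahead of the robot, y to its left, z up, the work surface at z = 0. Lengths are in m, angles in degrees, forces in N, time in s.
With the tool pointing down it reaches from about 0.375 to 0.9 m from the base axis. Payload 3.1 kg.
Tool frame: the origin (TCP) lies where the fingers leave the gripper's body, on its centre line; the fingertips stand bot.tips_ahead ahead of it and the grasp point (between the pads) lies 51 mm ahead of it (bot.tips_ahead is the distance from the TCP to the fingertips, in m); z points along the fingers, x is the direction in which the jaws open and shut, and the axes are right-handed (so a half turn about z gives the same grasp; the last joint's range is limited). The gripper opens to 87 mm and grips with 3 to 60 N. Pads are 19 mm wide; open, the fingers measure 117 mm over their backs; the gripper's body (75 mm by 190 mm) begins 51 mm behind the grasp point.
Start: joints at [57.554, 30.224, 82.088, -0, 67.689, -10.227], TCP at [0.236, 0.579, 0.292] pointing down, gripper open.
Joint ranges: [-176.69, 176.69], [-43.24, 126.21], [12.49, 139.97], [-82, 262], [0, 151.66], [-163.58, 163.58]. Speed limits (degrees/s): [159.86, 159.86, 180, 180, 180, 180].

INTERFACE

Orientations are given as a 3x3 rotation matrix whose columns are the frame's x, y, z axes.
In Python, from rig import bot, vision, nets gives the robot as it stands.
- The arm moves only by the tool play_rows, never from a script. Its argument "series" is a list of rows, each an object of numbers: "tx", "ty", "tz": the shift along the world's x, y, z as a fraction of full scale; "turn": the turn about the world's z as a fraction of full scale. A call has 1 to 10 rows; each row shifts and turns the commanded pose from where the row before left it; what a row does not reach is not made up. Full scale, the value 1, is 0.8 m for a shift and 60 degrees for a turn. A row lasts 1/10 s, in which the tool goes at most 50 mm and 8.59 degrees, less where a joint would pass 70% of its speed; a pose out of reach is approached as far as the arm can. A call with a number of a shift or a turn outside -1 to 1 is refused whole. A call with a gripper value outside its range is refused whole. "gripper" is the opening, from 0 (shut) to 1 (fully open), set as the call begins (left out, the last holds). The fingers move at their own pace and stop on an object; the grip force is fixed at half the most. Time passes only in rows, so rows that do not move let the fingers close. It gives the time, the measured TCP pose, the force and the opening at its end, in the units of the state.
- bot.read_state(): the state, without advancing time (a new reading comes with each control period).
- vision.capture(name): name is "scene" or "top" or "wrist"; returns a dict with "pixels" (400x640x3 uint8, blue, green, red), "fx", "fy", "cx", "cy" (pixels), "extrinsics" (4x4, takes a point from camera to world coordinates). Camera axes: x right, y down, z forward; pixel columns grow to the right and rows downward; lengths in m; the calibration is good to about 2 mm. A picture is of the moment at which its call begins. There is no depth.
- bot.hand_in(): hands the job in, once; it reports no verdict.
Trained networks look in a picture, given as the dict that the camera call returned (one of the last four; its "shot" number tells which), for a name from the list of things; names that differ only in an ending like _2 or _b are one class to them, and where a whole thing is asked for, a point or a joint stands for the part that bears it (a point fixed in the world has none). Each returns a list of dicts, best first, with "confidence" (0 to 1); they miss things now and then, are a little off and sometimes report something else, mostly with a low value. They report only what shows in the picture. A call takes as long as a camera call. They do not tell look-alikes from the thing itself.
- nets.look_for(picture, query): "at" ([column, row] as shares, 0 to 1, of the picture: columns of its width, rows of its height, amid what is visible of it).
- nets.masks_of(picture, query): "region" (400x640 bool, what is visible of it) and "at" ([column, row] as shares, 0 to 1, of the picture: columns of its width, rows of its height, amid what is visible of it).
The state is a dict: "time_s": time; "joint_positions": joint angles; "qvel": joint speeds; "tau": joint torques, N m; "position": TCP position; "tcp_rot": TCP orientation; "force": force on the tool from outside, world axes, zero at the start; "moment": the same for the moment, N m; "opening": opening from 0.0 (shut) to 1.0 (fully open).
Only numpy, scipy, OpenCV 4.12 (cv2) and the standard library are available. Lean on these libraries where they do the work, as an engineer would, in place of code of your own. Each camera call takes 0.05 s, during which the arm holds its last target.

## Working session

There is one attempt and no reset: what is moved stays moved. The work goes in short steps, Python scripts to look and compute and a tool call to move; the robot and the scene stay as the last step left them, time stands still between calls to the robot, and variables do not carry over. Pictures are saved under pics/ and viewed, and the job is handed in when it is done.

Besides the shell and the picture viewer there is one more tool, called after "Request:" as name([rows], argument=value, ...), one row to a line, values as JSON. play_rows: Moves the arm, as the interface text tells. Shift numbers are shares of 0.8 m and turn numbers shares of 60 degrees, none past 1 either way. Its arguments: {"type":"object","properties":{"series":{"type":"array"},"gripper":{"type":"number"}},"required":["series"]}

```bash
ls; mkdir -p pics; python3 - <<'E'
from rig import bot, vision, nets
import cv2
s=bot.read_state(); print(s['time_s'],s['position'],s['tcp_rot'],s['opening'],bot.tips_ahead)
for n in ['scene','top','wrist']:
    p=vision.capture(n); cv2.imwrite(f'pics/{n}0.png',p['pixels']); print(n,p['fx'],p['cx'],p['cy'],p['extrinsics'])
E
```

```text
pics
0.0 [0.23597992 0.57810925 0.29128767] [[ 3.78113739e-01  9.25758421e-01 -1.16063057e-03]
 [ 9.25756728e-01 -3.78115320e-01 -1.81277501e-03]
 [-2.11704392e-03 -3.89026419e-04 -9.99997683e-01]] 0.9956559644475167 0.0697
scene 429.3226437104684 319.41120548074537 193.275866360698 [[ 0.17514211  0.68680423 -0.70542554  1.23247621]
 [ 0.98443952 -0.11176749  0.13559819 -0.11731895]
 [ 0.01428577 -0.71819773 -0.69569242  0.77772764]
 [ 0.          0.          0.          1.        ]]
top 396.0555434028309 317.9932899653018 206.66233612517198 [[ 0.0246594  -0.99157221  0.12718672  0.36129888]
 [-0.99967958 -0.02373146  0.00880631  0.00823227]
 [-0.00571377 -0.12736312 -0.9918397   0.99943084]
 [ 0.          0.          0.          1.        ]]
wrist 308.7559033499377 326.02441174718615 195.70098476462726 [[ 0.37824841  0.89716346  0.2280918   0.17377432]
 [ 0.92570154 -0.36600211 -0.09549411  0.60489877]
 [-0.00219175  0.24726543 -0.9689453   0.38442967]
 [ 0.          0.          0.          1.        ]]
```

View pics/top0.png

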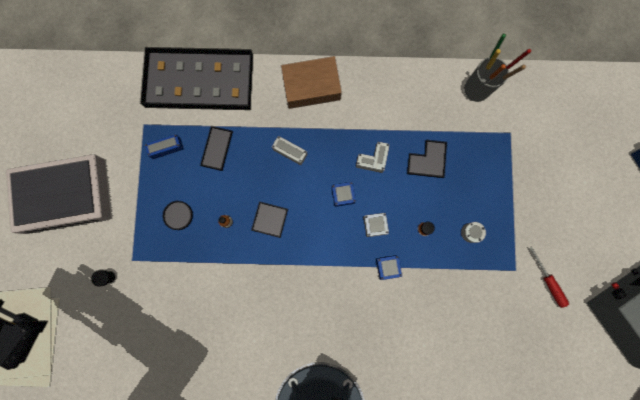

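View pics/scene0.png

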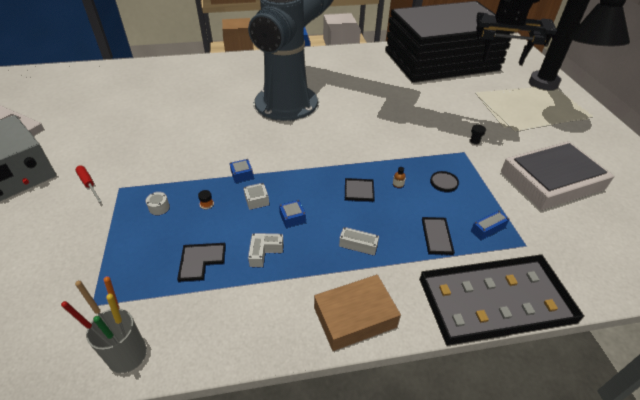

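View pics/wrist0.png

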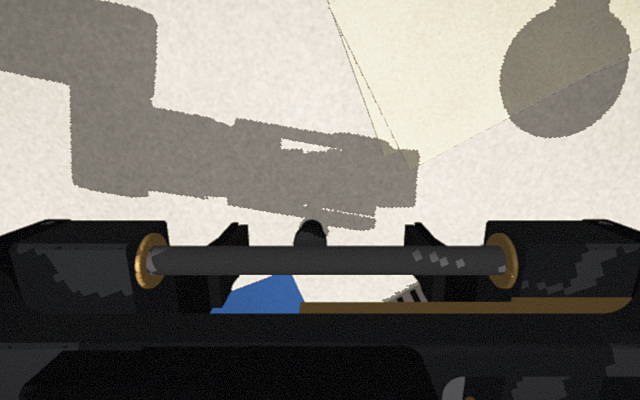

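```bash
python3 - <<'E'
from rig import bot, vision, nets
import cv2,numpy as np,pickle
out={}
names=['long_housing','square_housing','round_housing','elbow_housing','long_nest','square_nest','round_nest','elbow_nest','flux_jar','dropper_bottle']
for c in ['top','scene']:
    p=vision.capture(c); 
    out[c]=dict(p=p)
    for n in names:
        r=nets.masks_of(p,n); out[c][n]=r
        print(c,n,[(round(d['confidence'],2),int(d['at'][0]*640),int(d['at'][1]*400),int(d['region'].sum())) for d in r][:5])
pickle.dump(out,open('m.pkl','wb'))
p=out['top']['p']['pixels']; a=cv2.resize(p[110:290,330:510],None,fx=4,fy=4,interpolation=cv2.INTER_CUBIC)[:600]
cv2.imwrite('pics/c1.png',cv2.resize(p[120:285,130:330],None,fx=3.6,fy=3.6,interpolation=2)); cv2.imwrite('pics/c2.png',cv2.resize(p[120:285,320:515],None,fx=3.6,fy=3.6,interpolation=2))
print(bot.read_state()['time_s'])
E
```

```text
top long_housing [(0.6, 164, 147, 587)]
top square_housing [(0.93, 373, 226, 489), (0.87, 390, 266, 509), (0.76, 343, 194, 463)]
top round_housing [(0.9, 471, 234, 362)]
top elbow_housing []
top long_nest [(0.59, 214, 146, 994)]
top square_nest [(0.91, 268, 221, 919)]
top round_nest [(0.62, 175, 216, 697)]
top elbow_nest [(0.6, 430, 160, 1147)]
top flux_jar [(0.58, 424, 227, 202), (0.53, 268, 222, 955)]
top dropper_bottle []
scene long_housing [(0.82, 493, 225, 610), (0.8, 360, 238, 713)]
scene square_housing [(0.92, 242, 169, 417), (0.88, 256, 194, 437), (0.56, 293, 213, 515)]
scene round_housing [(0.84, 156, 202, 430)]
scene elbow_housing [(0.65, 260, 243, 851)]
scene long_nest []
scene square_nest [(0.75, 357, 191, 657)]
scene round_nest [(0.84, 443, 181, 480), (0.61, 362, 242, 758), (0.29, 358, 192, 660)]
scene elbow_nest [(0.77, 200, 256, 1334)]
scene flux_jar [(0.47, 205, 200, 241)]
scene dropper_bottle [(0.57, 398, 177, 185), (0.42, 255, 196, 459)]
1.25
```

View pics/c1.png

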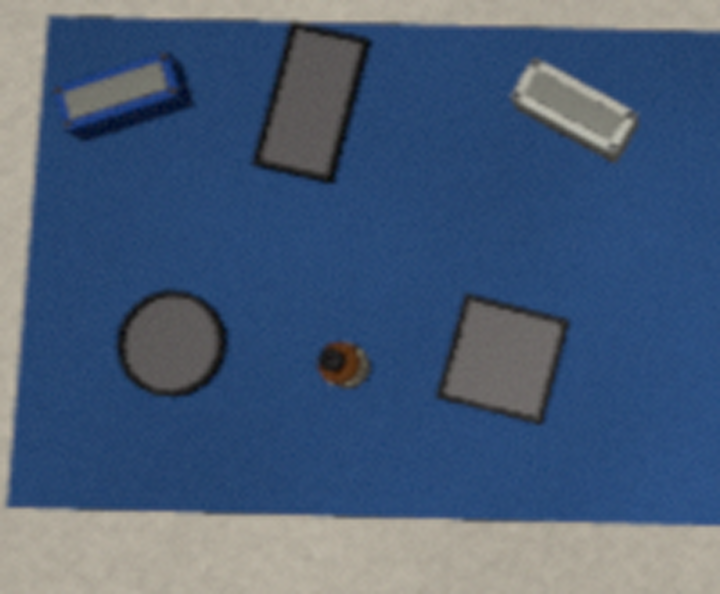

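View pics/c2.png

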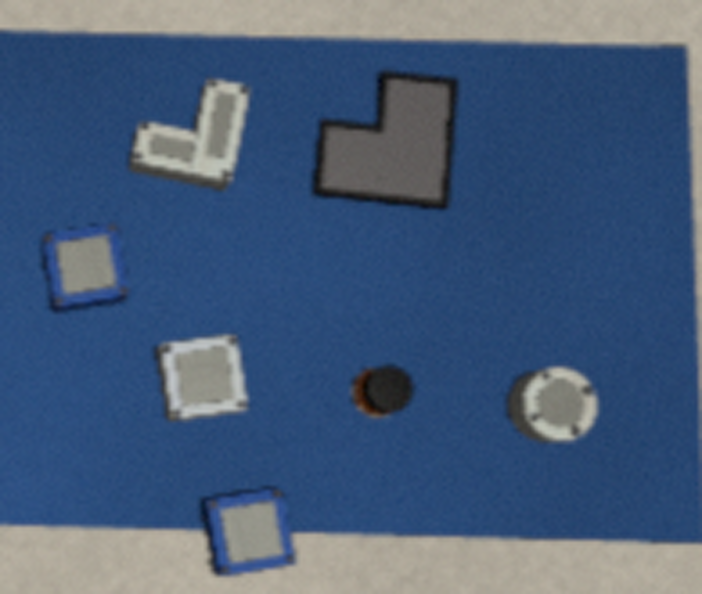

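```bash
cat > fit.py <<'E'
import numpy as np,cv2
from scipy.optimize import minimize
def rect(x0,x1,y0,y1): return np.array([[x0,y0],[x1,y0],[x1,y1],[x0,y1]])
def circ(r): a=np.linspace(0,2*np.pi,40,endpoint=False); return r*np.c_[np.cos(a),np.sin(a)]
S={'long_housing':([rect(-.042,.042,-.017,.017)],.032),'square_housing':([rect(-.026,.026,-.026,.026)],.032),
'round_housing':([circ(.025)],.032),'elbow_housing':([rect(-.035,.035,-.035,-.005),rect(-.035,-.005,-.035,.035)],.032),
'long_nest':([rect(-.054,.054,-.029,.029)],.011),'square_nest':([rect(-.038,.038,-.038,.038)],.011),'round_nest':([circ(.037)],.011),
'elbow_nest':([rect(-.047,.047,-.047,.007),rect(-.047,.007,-.047,.047)],.011),
'flux_jar':([circ(.017)],.038),'dropper_bottle':([circ(.015)],.035)}
def proj(p,P):
    T=np.linalg.inv(p['extrinsics']); q=P@T[:3,:3].T+T[:3,3]
    return np.c_[p['fx']*q[:,0]/q[:,2]+p['cx'],p['fy']*q[:,1]/q[:,2]+p['cy']]
def ray(p,u,v,z):
    E=np.array(p['extrinsics']); d=E[:3,:3]@np.array([(u-p['cx'])/p['fx'],(v-p['cy'])/p['fy'],1]); t=(z-E[2,3])/d[2]; return E[:3,3]+t*d
def alpha(img):
    f=img.astype(float); d=f[...,0]-f[...,2]; m=np.median(d[d>45]) if (d>45).any() else 80
    return 1-np.clip(d/m,0,1)
def sil(p,n,x,win,z0=0,ss=8):
    c,s=np.cos(x[2]),np.sin(x[2]); u0,v0,w,h=win; M=np.zeros((h*ss,w*ss),np.uint8)
    for poly in S[n][0]:
        q=poly@np.array([[c,s],[-s,c]])+x[:2]
        P=np.r_[np.c_[q,np.full(len(q),z0)],np.c_[q,np.full(len(q),z0+S[n][1])]]
        k=proj(p,P); hull=cv2.convexHull(((k-[u0,v0]+.5)*ss-.5).astype(np.float32))
        cv2.fillPoly(M,[np.round(hull*16).astype(np.int32)],255,shift=4)
    return cv2.resize(M,(w,h),interpolation=cv2.INTER_AREA)/255.
def fit(cams,n,x0,z0=0,R=34,yaws=None,alphas=None):
    best=None
    def mk(x0):
        W=[]
        for p in cams:
            k=proj(p,np.array([[x0[0],x0[1],z0+.01]]))[0].astype(int); W.append((k[0]-R,k[1]-R,2*R,2*R))
        return W
    W=mk(x0); A=[]
    for p,w in zip(cams,W):
        a=alpha(p['pixels'])[w[1]:w[1]+w[3],w[0]:w[0]+w[2]]
        lab,st=cv2.connectedComponents((a>.4).astype(np.uint8)); 
        l=st[R-4:R+4,R-4:R+4]; l=l[l>0]; l=np.bincount(l).argmax()
        keep=cv2.dilate((st==l).astype(np.uint8),np.ones((3,3)))
        A.append(a*keep)
    def cost(x): return sum(np.abs(sil(p,n,x,w,z0)-a).sum()/a.sum() for p,w,a in zip(cams,W,A))
    for y in (yaws if yaws is not None else [0]):
        r=minimize(cost,[x0[0],x0[1],y],method='Nelder-Mead',options=dict(initial_simplex=[[x0[0],x0[1],y],[x0[0]+.008,x0[1],y],[x0[0],x0[1]+.008,y],[x0[0],x0[1],y+.25]],xatol=1e-4,fatol=1e-4))
        if best is None or r.fun<best.fun: best=r
    return best.x,best.fun
E
python3 - <<'E'
import pickle,numpy as np
from fit import *
o=pickle.load(open('m.pkl','rb')); T=o['top']['p'];C=o['scene']['p']
px={'long_housing':(290,150),'square_housing':(376,225),'round_housing':(475,233),'elbow_housing':(370,160),'long_nest':(217,148),'square_nest':(270,220),'round_nest':(178,215),'elbow_nest':(432,162),'flux_jar':(426,228),'dropper_bottle':(225,221)}
res={}
for n,(u,v) in px.items():
    x0=ray(T,u,v,.01)[:2]
    ys=[0] if n[:3] in('rou','flu','dro') else np.arange(0,2*np.pi if 'elb' in n else np.pi,.5)
    o1=[fit(c,n,x0,yaws=ys) for c in ([T,C],[T],[C])]
    res[n]=o1[0][0]
    for x,f in o1: print(n,np.round(x[:2]*1000,1),round(np.degrees(x[2])%360,1),round(f,3))
pickle.dump(res,open('res.pkl','wb'))
E
```

```text
long_housing [629.7  92.6] 62.3 0.125
long_housing [630.8  93.7] 62.0 0.043
long_housing [628.   92.7] 62.0 0.033
square_housing [ 445.6 -127.8] 99.4 0.162
square_housing [ 445.8 -127. ] 99.4 0.059
square_housing [ 442.7 -128.6] 9.5 0.036
round_housing [ 432.6 -369.1] 3.9 0.167
round_housing [ 433.2 -368.4] 6.3 0.049
round_housing [ 429.6 -370.8] 4.6 0.041
elbow_housing [ 621.6 -118. ] 349.5 0.148
elbow_housing [ 622.6 -117.1] 348.8 0.051
elbow_housing [ 619.5 -118.7] 349.6 0.034
long_nest [634.7 282.8] 168.4 0.965
long_nest [636.  283.6] 347.9 0.518
long_nest [633.1 282.7] 348.3 0.437
square_nest [453.1 137.9] 76.4 0.132
square_nest [454.  139.1] 166.7 0.04
square_nest [451.5 137.7] 76.6 0.061
round_nest [457.8 371.5] 4.9 0.136
round_nest [458.9 371.8] 1.7 0.048
round_nest [456.4 371.6] 15.2 0.062
elbow_nest [ 621.1 -259.9] 354.8 0.136
elbow_nest [ 622.7 -258.8] 354.9 0.049
elbow_nest [ 620.3 -260.9] 355.2 0.046
flux_jar [ 439.4 -251.5] 4.1 0.316
flux_jar [ 439.4 -249.7] 10.3 0.101
flux_jar [ 439.1 -253.6] 6.5 0.135
dropper_bottle [445.  246.9] 10.0 0.299
dropper_bottle [445.8 247.2] 4.4 0.081
dropper_bottle [442.2 247.3] 6.7 0.159
```

Request:
play_rows([
  {"tx":0.033,"ty":-0.04,"tz":-0.01,"turn":0.09},
  {"tx":0.033,"ty":-0.04,"tz":-0.01,"turn":0.09},
  {"tx":0.033,"ty":-0.04,"tz":-0.01,"turn":0.09},
  {"tx":0.033,"ty":-0.04,"tz":-0.01,"turn":0.09},
  {"tx":0.033,"ty":-0.04,"tz":-0.01,"turn":0.09},
  {"tx":0.033,"ty":-0.04,"tz":-0.01,"turn":0.09},
  {"tx":0.033,"ty":-0.04,"tz":-0.01,"turn":0.09},
  {"tx":0.033,"ty":-0.04,"tz":-0.01,"turn":0.09},
  {"tx":0.033,"ty":-0.04,"tz":-0.01,"turn":0.09},
  {"tx":0.033,"ty":-0.04,"tz":-0.01,"turn":0.09},
], gripper=0.7)

```text
time_s: 2.25
position: [0.5014, 0.2572, 0.2121]
tcp_rot: [[-0.53, 0.848, 0.001], [0.848, 0.53, 0.0], [-0.0, 0.001, -1.0]]
force: [0.7, 0.1, -0.4]
opening: 0.699
```

```bash
cat > go.py <<'E'
import sys,numpy as np
from rig import bot
s=bot.read_state(); p=s['position'];R=s['tcp_rot'];R=np.array(R)
y=np.degrees(np.arctan2(R[1,0],R[0,0]))
print('t',round(s['time_s'],2),'pos',np.round(p,4),'yaw',round(y,2),'open_mm',round(s['opening']*87,1),'F',np.round(s['force'],1),'j6',round(s['joint_positions'][5],1))
if len(sys.argv)>4:
    t=np.array([float(a) for a in sys.argv[1:5]]); d=t[:3]-np.array(p); dy=(t[3]-y+180)%360-180
    print('total units',np.round(d/.8,4),'turn',round(dy/60,4),'min rows',max(np.linalg.norm(d)/.05,abs(dy)/8.59))
E
python3 go.py .630 .0927 .15 152
```

```text
t 2.25 pos [0.5014 0.2572 0.2121] yaw 122.0 open_mm 60.8 F [ 0.7  0.1 -0.4] j6 -106.2
total units [ 0.1607 -0.2056 -0.0777] turn 0.5 min rows 4.356836453964179
```

Request:
play_rows([
  {"tx":0.027,"ty":-0.034,"tz":-0.013,"turn":0.083},
  {"tx":0.027,"ty":-0.034,"tz":-0.013,"turn":0.083},
  {"tx":0.027,"ty":-0.034,"tz":-0.013,"turn":0.083},
  {"tx":0.027,"ty":-0.034,"tz":-0.013,"turn":0.083},
  {"tx":0.027,"ty":-0.034,"tz":-0.013,"turn":0.083},
  {"tx":0.0256,"ty":-0.034,"tz":-0.013,"turn":0.084},
  {},
  {},
])

```text
invalid input
```

```bash
python3 go.py .630 .0927 .078 152; python3 - <<'E'
from rig import vision
import cv2
cv2.imwrite('pics/w1.png',vision.capture('wrist')['pixels'])
E
```

```text
t 2.25 pos [0.5014 0.2572 0.2121] yaw 122.0 open_mm 60.8 F [ 0.7  0.1 -0.4] j6 -106.2
total units [ 0.1607 -0.2056 -0.1677] turn 0.5 min rows 4.963280290459451
```

View pics/w1.png

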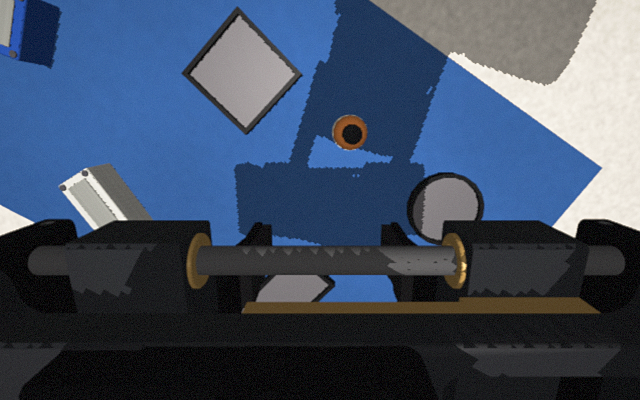

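Request:
play_rows([
  {"tx":0.027,"ty":-0.034,"tz":-0.013,"turn":0.083},
  {"tx":0.027,"ty":-0.034,"tz":-0.013,"turn":0.083},
  {"tx":0.027,"ty":-0.034,"tz":-0.013,"turn":0.083},
  {"tx":0.027,"ty":-0.034,"tz":-0.013,"turn":0.083},
  {"tx":0.027,"ty":-0.034,"tz":-0.013,"turn":0.083},
  {"tx":0.0256,"ty":-0.0355,"tz":-0.013,"turn":0.084},
  {"tx":0,"ty":0,"tz":0,"turn":0},
  {"tx":0,"ty":0,"tz":0,"turn":0},
])

```text
time_s: 3.1
position: [0.6287, 0.0936, 0.1494]
tcp_rot: [[-0.879, 0.476, -0.001], [0.476, 0.879, 0.0], [0.001, -0.0, -1.0]]
force: [0.5, 1.0, -0.3]
opening: 0.698
```

```bash
python3 go.py .630 .0927 .078 152; python3 - <<'E'
from rig import vision
import cv2
cv2.imwrite('pics/w2.png',vision.capture('wrist')['pixels'])
cv2.imwrite('pics/s2.png',cv2.resize(vision.capture('scene')['pixels'][150:300,260:460],None,fx=4,fy=4)) 
E
```

```text
t 3.1 pos [0.6287 0.0936 0.1494] yaw 151.55 open_mm 60.7 F [ 0.5  1.  -0.3] j6 -153.2
total units [ 0.0016 -0.0012 -0.0892] turn 0.0074 min rows 1.428071883317518
```

View pics/s2.png

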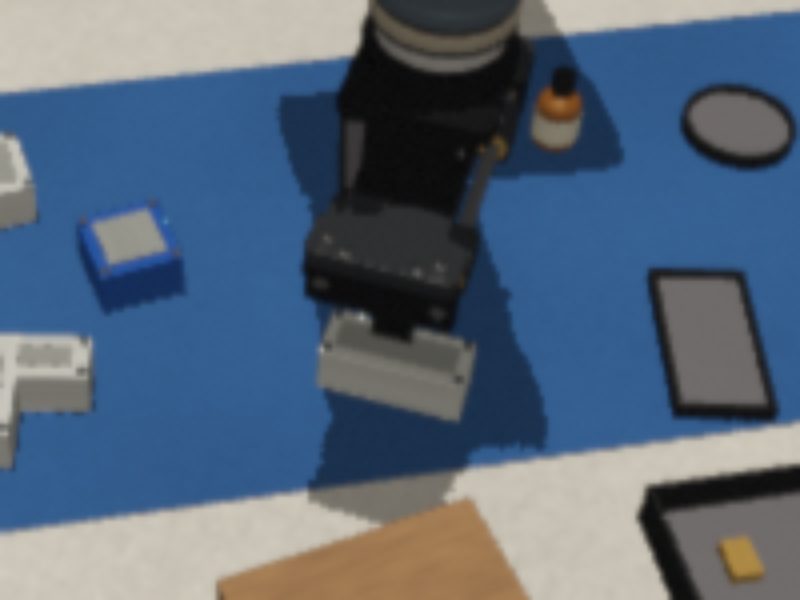

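View pics/w2.png

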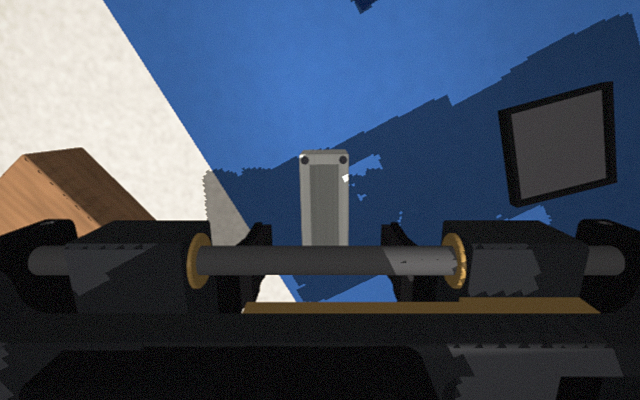

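Request:
play_rows([
  {"tx":0.0016,"ty":-0.0012,"tz":-0.02,"turn":0.007},
  {"tx":0,"ty":0,"tz":-0.025,"turn":0},
  {"tx":0,"ty":0,"tz":-0.025,"turn":0},
  {"tx":0,"ty":0,"tz":-0.012,"turn":0},
  {"tx":0,"ty":0,"tz":-0.007,"turn":0},
  {"tx":0,"ty":0,"tz":0,"turn":0},
  {"tx":0,"ty":0,"tz":0,"turn":0},
])

```text
time_s: 3.9
position: [0.6305, 0.0934, 0.0792]
tcp_rot: [[-0.884, 0.467, 0.001], [0.467, 0.884, -0.0], [-0.001, 0.001, -1.0]]
force: [0.9, -0.6, 0.1]
opening: 0.7
```

Request:
play_rows([
  {"tx":0,"ty":0,"tz":0,"turn":0},
  {"tx":0,"ty":0,"tz":0,"turn":0},
  {"tx":0,"ty":0,"tz":0,"turn":0},
  {"tx":0,"ty":0,"tz":0,"turn":0},
  {"tx":0,"ty":0,"tz":0,"turn":0},
  {"tx":0,"ty":0,"tz":0,"turn":0},
  {"tx":0,"ty":0,"tz":0,"turn":0},
  {"tx":0,"ty":0,"tz":0,"turn":0},
], gripper=0.1)

```text
time_s: 4.7
position: [0.6301, 0.0932, 0.0789]
tcp_rot: [[-0.884, 0.467, 0.0], [0.467, 0.884, -0.0], [-0.0, 0.0, -1.0]]
force: [-0.6, -0.1, 3.6]
opening: 0.387
```

```bash
python3 go.py .6347 .2828 .14 78.2
```

```text
t 4.7 pos [0.6301 0.0932 0.0789] yaw 152.14 open_mm 33.7 F [-0.6 -0.1  3.6] j6 -153.8
total units [0.0057 0.237  0.0763] turn -1.2324 min rows 8.607848726429284
```

Request:
play_rows([
  {"tx":0,"ty":0,"tz":0.02,"turn":0},
  {"tx":0,"ty":0,"tz":0.03,"turn":0},
  {"tx":0,"ty":0,"tz":0.026,"turn":0},
  {"tx":0.001,"ty":0.017,"tz":0,"turn":-0.088},
  {"tx":0.001,"ty":0.017,"tz":0,"turn":-0.088},
  {"tx":0.001,"ty":0.017,"tz":0,"turn":-0.088},
  {"tx":0.001,"ty":0.017,"tz":0,"turn":-0.088},
  {"tx":0.001,"ty":0.017,"tz":0,"turn":-0.088},
  {"tx":0.001,"ty":0.017,"tz":0,"turn":-0.088},
  {"tx":0,"ty":0.017,"tz":0,"turn":-0.088},
])

```text
time_s: 5.7
position: [0.6348, 0.189, 0.1399]
tcp_rot: [[-0.422, 0.907, -0.0], [0.907, 0.422, -0.0], [-0.0, -0.0, -1.0]]
force: [0.2, 0.5, -2.6]
opening: 0.385
```

Request:
play_rows([
  {"tx":0,"ty":0.017,"tz":0,"turn":-0.088},
  {"tx":0,"ty":0.017,"tz":0,"turn":-0.088},
  {"tx":0,"ty":0.017,"tz":0,"turn":-0.088},
  {"tx":0,"ty":0.017,"tz":0,"turn":-0.088},
  {"tx":0,"ty":0.017,"tz":0,"turn":-0.088},
  {"tx":0,"ty":0.017,"tz":0,"turn":-0.088},
  {"tx":0,"ty":0.016,"tz":0,"turn":-0.088},
  {"tx":0,"ty":0,"tz":0,"turn":0},
  {"tx":0,"ty":0,"tz":0,"turn":0},
  {"tx":0,"ty":0,"tz":0,"turn":0},
])

```text
time_s: 6.7
position: [0.6348, 0.2821, 0.1395]
tcp_rot: [[0.203, 0.979, -0.0], [0.979, -0.203, -0.001], [-0.001, -0.0, -1.0]]
force: [0.1, -0.2, -1.9]
opening: 0.386
```

```bash
python3 go.py .6347 .2828 .085 78.2;  python3 - <<'E'
from rig import vision
import cv2
cv2.imwrite('pics/s3.png',cv2.resize(vision.capture('scene')['pixels'][150:300,360:560],None,fx=4,fy=4)) 
E
```

```text
t 6.7 pos [0.6348 0.2821 0.1395] yaw 78.27 open_mm 33.6 F [ 0.1 -0.2 -1.9] j6 -63.5
total units [-0.0001  0.0009 -0.0681] turn -0.0012 min rows 1.0903715395940143
```

View pics/s3.png

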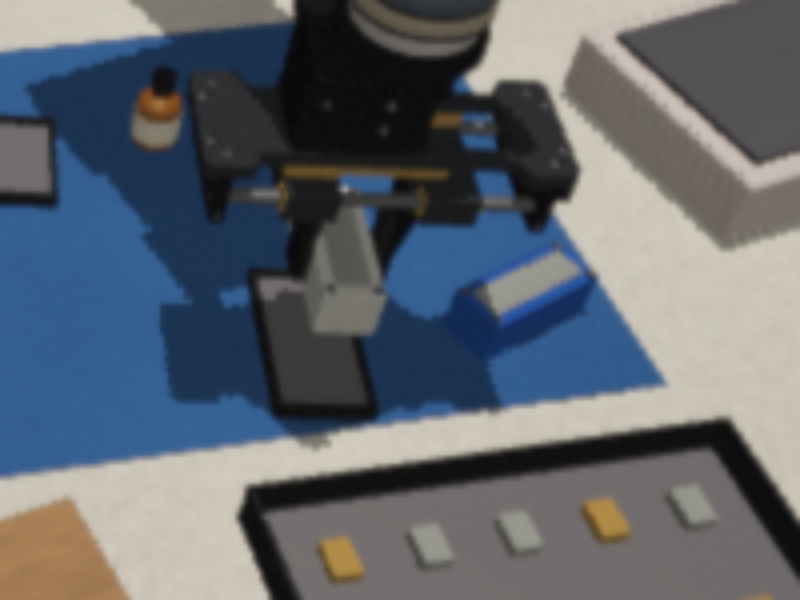

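Long housing is held parallel above its nest; descend gently.

Request:
play_rows([
  {"tx":0,"ty":0.001,"tz":-0.02,"turn":0},
  {"tx":0,"ty":0,"tz":-0.02,"turn":0},
  {"tx":0,"ty":0,"tz":-0.015,"turn":0},
  {"tx":0,"ty":0,"tz":-0.007,"turn":0},
  {"tx":0,"ty":0,"tz":-0.004,"turn":0},
  {"tx":0,"ty":0,"tz":-0.002,"turn":0},
  {"tx":0,"ty":0,"tz":0,"turn":0},
  {"tx":0,"ty":0,"tz":0,"turn":0},
])

```text
time_s: 7.55
position: [0.6354, 0.2838, 0.0856]
tcp_rot: [[0.204, 0.979, 0.002], [0.979, -0.204, 0.001], [0.001, 0.002, -1.0]]
force: [1.1, -0.1, -1.4]
opening: 0.387
```

Request:
play_rows([
  {"tx":0,"ty":0,"tz":-0.001,"turn":0},
  {"tx":0,"ty":0,"tz":0,"turn":0},
])

```text
time_s: 7.75
position: [0.6355, 0.2838, 0.0849]
tcp_rot: [[0.204, 0.979, 0.002], [0.979, -0.204, 0.0], [0.001, 0.002, -1.0]]
force: [-0.5, -0.2, 0.2]
opening: 0.389
```

Request:
play_rows([
  {"tx":0,"ty":0,"tz":0,"turn":0},
  {"tx":0,"ty":0,"tz":0,"turn":0},
  {"tx":0,"ty":0,"tz":0,"turn":0},
  {"tx":0,"ty":0,"tz":0,"turn":0},
  {"tx":0,"ty":0,"tz":0.02,"turn":0},
  {"tx":0,"ty":0,"tz":0.03,"turn":0},
  {"tx":0,"ty":0,"tz":0.04,"turn":0},
  {"tx":0,"ty":0,"tz":0.02,"turn":0},
], gripper=0.6)

```text
time_s: 8.55
position: [0.6364, 0.2841, 0.1763]
tcp_rot: [[0.204, 0.979, 0.005], [0.979, -0.204, 0.001], [0.003, 0.005, -1.0]]
force: [1.2, 0.1, -0.3]
opening: 0.596
```

```bash
python3 go.py .4445 -.1278 .15 99.4;  python3 - <<'E'
from rig import vision
import cv2
cv2.imwrite('pics/s4.png',cv2.resize(vision.capture('scene')['pixels'][150:300,360:560],None,fx=4,fy=4)) 
E
```

```text
t 8.55 pos [0.6364 0.2841 0.1763] yaw 78.23 open_mm 51.9 F [ 1.2  0.1 -0.3] j6 -63.3
total units [-0.2398 -0.5149 -0.0329] turn 0.3529 min rows 9.102863594890973
```

View pics/s4.png

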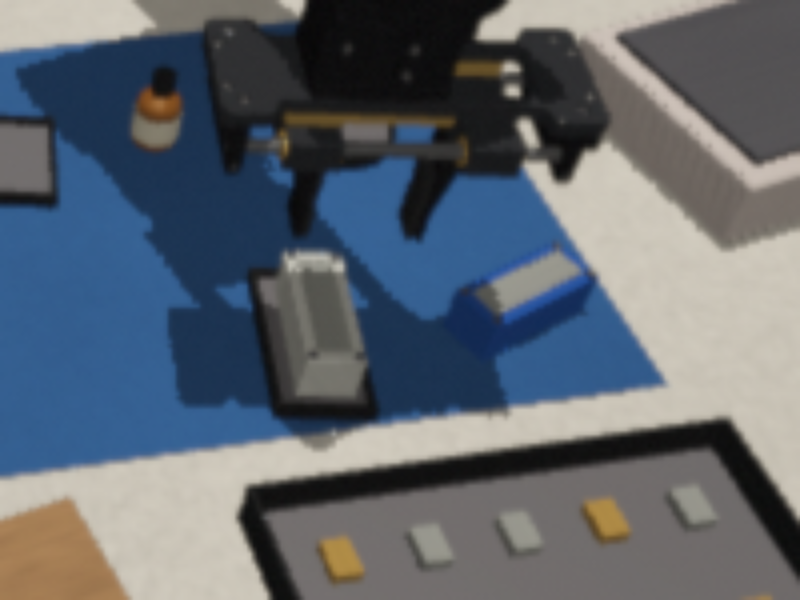

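Request:
play_rows([
  {"tx":-0.02,"ty":-0.043,"tz":-0.002,"turn":0.03},
  {"tx":-0.02,"ty":-0.043,"tz":-0.002,"turn":0.03},
  {"tx":-0.02,"ty":-0.043,"tz":-0.002,"turn":0.03},
  {"tx":-0.02,"ty":-0.043,"tz":-0.002,"turn":0.03},
  {"tx":-0.02,"ty":-0.043,"tz":-0.002,"turn":0.03},
  {"tx":-0.02,"ty":-0.043,"tz":-0.002,"turn":0.03},
  {"tx":-0.02,"ty":-0.043,"tz":-0.002,"turn":0.03},
  {"tx":-0.02,"ty":-0.043,"tz":-0.002,"turn":0.03},
  {"tx":-0.02,"ty":-0.043,"tz":-0.002,"turn":0.03},
  {"tx":-0.02,"ty":-0.043,"tz":-0.002,"turn":0.03},
], gripper=0.85)

```text
time_s: 9.6
position: [0.474, -0.0615, 0.1561]
tcp_rot: [[-0.11, 0.994, -0.0], [0.994, 0.11, -0.0], [-0.0, -0.0, -1.0]]
force: [1.1, -0.1, 0.3]
opening: 0.852
```

Request:
play_rows([
  {"tx":-0.02,"ty":-0.043,"tz":-0.002,"turn":0.03},
  {"tx":-0.02,"ty":-0.042,"tz":-0.002,"turn":0.023},
  {"tx":0,"ty":0,"tz":0,"turn":0},
  {"tx":0,"ty":0,"tz":0,"turn":0},
  {"tx":0,"ty":0,"tz":0,"turn":0},
])

```text
time_s: 10.1
position: [0.443, -0.1276, 0.153]
tcp_rot: [[-0.164, 0.987, -0.0], [0.987, 0.164, 0.0], [0.0, -0.0, -1.0]]
force: [-0.3, 0.2, -0.2]
opening: 0.85
```

```bash
python3 go.py .4445 -.1278 .078 99.4;  python3 - <<'E'
from rig import vision
import cv2
cv2.imwrite('pics/w5.png',vision.capture('wrist')['pixels']) 
cv2.imwrite('pics/s5.png',cv2.resize(vision.capture('scene')['pixels'][120:270,160:360],None,fx=4,fy=4)) 
E
```

```text
t 10.1 pos [ 0.443  -0.1276  0.153 ] yaw 99.42 open_mm 74.0 F [-0.3  0.2 -0.2] j6 -129.5
total units [ 0.0019 -0.0002 -0.0938] turn -0.0004 min rows 1.5008344702626941
```

View pics/w5.png

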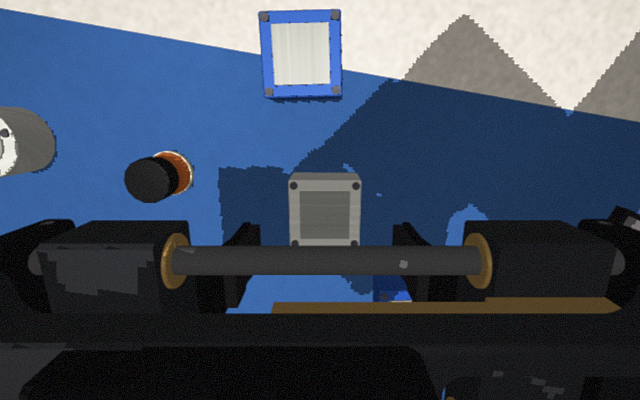

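View pics/s5.png

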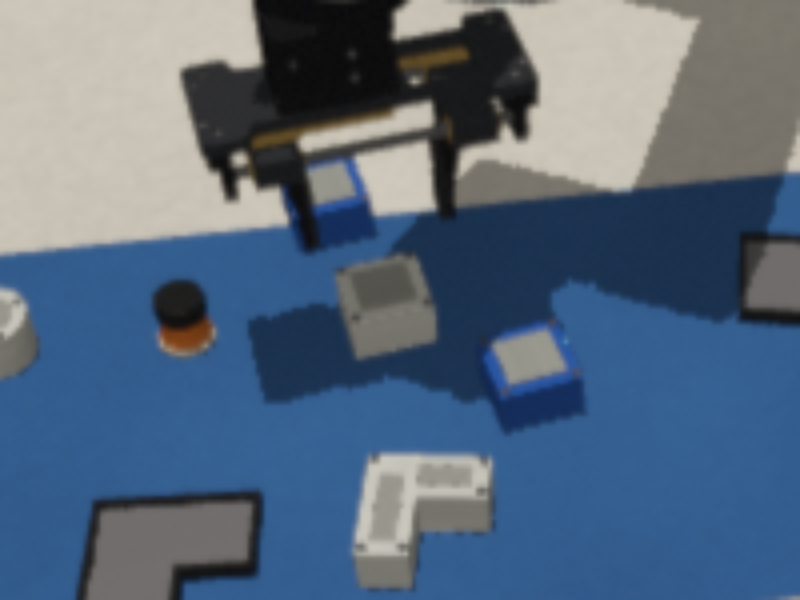

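Square silver housing (wrist px 325,210) is centred between the fingers; blue one at (300,55) is clear.

Request:
play_rows([
  {"tx":0.002,"ty":0,"tz":-0.025,"turn":0},
  {"tx":0,"ty":0,"tz":-0.025,"turn":0},
  {"tx":0,"ty":0,"tz":-0.025,"turn":0},
  {"tx":0,"ty":0,"tz":-0.012,"turn":0},
  {"tx":0,"ty":0,"tz":-0.007,"turn":0},
  {"tx":0,"ty":0,"tz":0,"turn":0},
  {"tx":0,"ty":0,"tz":0,"turn":0},
])

```text
time_s: 10.9
position: [0.4448, -0.1283, 0.0783]
tcp_rot: [[-0.164, 0.986, 0.001], [0.986, 0.164, -0.0], [-0.001, 0.001, -1.0]]
force: [-0.4, 0.3, -0.0]
opening: 0.852
```

Request:
play_rows([
  {"tx":0,"ty":0,"tz":0,"turn":0},
  {"tx":0,"ty":0,"tz":0,"turn":0},
  {"tx":0,"ty":0,"tz":0,"turn":0},
  {"tx":0,"ty":0,"tz":0,"turn":0},
  {"tx":0,"ty":0,"tz":0,"turn":0},
  {"tx":0,"ty":0,"tz":0,"turn":0},
  {"tx":0,"ty":0,"tz":0,"turn":0},
], gripper=0.3)

```text
time_s: 11.6
position: [0.4446, -0.1285, 0.0782]
tcp_rot: [[-0.163, 0.987, 0.001], [0.987, 0.163, -0.0], [-0.0, 0.0, -1.0]]
force: [-0.5, -0.1, 5.7]
opening: 0.597
```

```bash
python3 go.py .4528 .1379 .15 76.5
```

```text
t 11.6 pos [ 0.4446 -0.1285  0.0782] yaw 99.4 open_mm 51.9 F [-0.5 -0.1  5.7] j6 -129.4
total units [0.0103 0.333  0.0898] turn -0.3816 min rows 5.520736262305171
```

Request:
play_rows([
  {"tx":0,"ty":0,"tz":0.02,"turn":0},
  {"tx":0,"ty":0,"tz":0.03,"turn":0},
  {"tx":0,"ty":0,"tz":0.03,"turn":0},
  {"tx":0.001,"ty":0.02,"tz":0.01,"turn":-0.038},
  {"tx":0.001,"ty":0.034,"tz":0,"turn":-0.038},
  {"tx":0.001,"ty":0.034,"tz":0,"turn":-0.038},
  {"tx":0.001,"ty":0.034,"tz":0,"turn":-0.038},
  {"tx":0.001,"ty":0.034,"tz":0,"turn":-0.038},
  {"tx":0.001,"ty":0.034,"tz":0,"turn":-0.038},
  {"tx":0.001,"ty":0.034,"tz":0,"turn":-0.038},
])

```text
time_s: 12.6
position: [0.4496, 0.0519, 0.1494]
tcp_rot: [[0.116, 0.993, -0.001], [0.993, -0.116, 0.0], [0.0, -0.001, -1.0]]
force: [-0.5, 0.1, -1.9]
opening: 0.588
```

Request:
play_rows([
  {"tx":0.001,"ty":0.034,"tz":0,"turn":-0.038},
  {"tx":0.001,"ty":0.034,"tz":0,"turn":-0.038},
  {"tx":0.001,"ty":0.025,"tz":0,"turn":-0.039},
  {"tx":0,"ty":0.016,"tz":0,"turn":0},
  {"tx":0,"ty":0,"tz":0,"turn":0},
  {"tx":0,"ty":0,"tz":0,"turn":0},
  {"tx":0,"ty":0,"tz":0,"turn":0},
])

```text
time_s: 13.3
position: [0.4524, 0.1372, 0.1497]
tcp_rot: [[0.233, 0.972, -0.001], [0.972, -0.233, -0.0], [-0.0, -0.0, -1.0]]
force: [-0.7, 0.1, -1.4]
opening: 0.594
```

```bash
python3 go.py .4528 .1379 .084 76.5
```

```text
t 13.3 pos [0.4524 0.1372 0.1497] yaw 76.5 open_mm 51.6 F [-0.7  0.1 -1.4] j6 -73.2
total units [ 0.0005  0.0009 -0.0821] turn -0.0001 min rows 1.3143832307239722
```

Request:
play_rows([
  {"tx":0,"ty":0.001,"tz":-0.025,"turn":0},
  {"tx":0,"ty":0,"tz":-0.025,"turn":0},
  {"tx":0,"ty":0,"tz":-0.018,"turn":0},
  {"tx":0,"ty":0,"tz":-0.007,"turn":0},
  {"tx":0,"ty":0,"tz":-0.004,"turn":0},
  {"tx":0,"ty":0,"tz":-0.002,"turn":0},
  {"tx":0,"ty":0,"tz":-0.001,"turn":0},
  {"tx":0,"ty":0,"tz":0,"turn":0},
  {"tx":0,"ty":0,"tz":0,"turn":0},
])

```text
time_s: 14.2
position: [0.4527, 0.1389, 0.0847]
tcp_rot: [[0.233, 0.973, 0.001], [0.973, -0.233, 0.0], [0.0, 0.001, -1.0]]
force: [0.4, 0.3, -2.0]
opening: 0.595
```

Request:
play_rows([
  {"tx":0,"ty":0,"tz":-0.0008,"turn":0},
  {"tx":0,"ty":0,"tz":0,"turn":0},
])

```text
time_s: 14.4
position: [0.4527, 0.1389, 0.0842]
tcp_rot: [[0.233, 0.973, 0.001], [0.973, -0.233, 0.0], [0.0, 0.001, -1.0]]
force: [-0.8, -0.5, 4.2]
opening: 0.595
```

Request:
play_rows([
  {"tx":0,"ty":0,"tz":0,"turn":0},
  {"tx":0,"ty":0,"tz":0,"turn":0},
  {"tx":0,"ty":0,"tz":0,"turn":0},
  {"tx":0,"ty":0,"tz":0,"turn":0},
  {"tx":0,"ty":0,"tz":0.02,"turn":0},
  {"tx":0,"ty":0,"tz":0.03,"turn":0},
  {"tx":0,"ty":0,"tz":0.04,"turn":0},
  {"tx":0,"ty":0,"tz":0.02,"turn":0},
], gripper=0.78)

```text
time_s: 15.2
position: [0.453, 0.1389, 0.1734]
tcp_rot: [[0.233, 0.973, 0.002], [0.973, -0.233, 0.0], [0.001, 0.002, -1.0]]
force: [-0.7, -0.4, -0.5]
opening: 0.778
```

```bash
python3 go.py .6262 -.1395 .16 79.5;  python3 - <<'E'
from rig import vision
import cv2
cv2.imwrite('pics/s6.png',cv2.resize(vision.capture('scene')['pixels'][120:270,300:500],None,fx=4,fy=4)) 
E
```

```text
t 15.2 pos [0.453  0.1389 0.1734] yaw 76.55 open_mm 67.7 F [-0.7 -0.4 -0.5] j6 -73.0
total units [ 0.2165 -0.348  -0.0167] turn 0.0492 min rows 6.5631156933952735
```

View pics/s6.png

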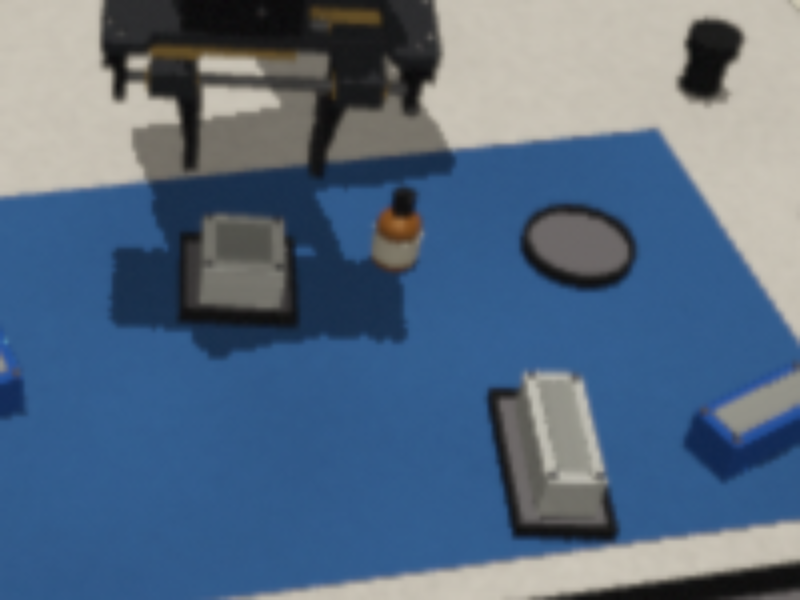

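Request:
play_rows([
  {"tx":0.02,"ty":-0.032,"tz":-0.002,"turn":0.006},
  {"tx":0.028,"ty":-0.045,"tz":-0.002,"turn":0.006},
  {"tx":0.028,"ty":-0.045,"tz":-0.002,"turn":0.006},
  {"tx":0.028,"ty":-0.045,"tz":-0.002,"turn":0.006},
  {"tx":0.028,"ty":-0.045,"tz":-0.002,"turn":0.006},
  {"tx":0.028,"ty":-0.045,"tz":-0.002,"turn":0.006},
  {"tx":0.028,"ty":-0.045,"tz":-0.002,"turn":0.006},
  {"tx":0.0285,"ty":-0.046,"tz":-0.003,"turn":0.007},
  {"tx":0,"ty":0,"tz":0,"turn":0},
  {"tx":0,"ty":0,"tz":0,"turn":0},
], gripper=0.62)

```text
time_s: 16.25
position: [0.6252, -0.1404, 0.1566]
tcp_rot: [[0.185, 0.983, -0.002], [0.983, -0.185, 0.001], [0.001, -0.002, -1.0]]
force: [-0.6, -1.1, -0.2]
opening: 0.622
```

```bash
python3 go.py .6262 -.1395 .078 79.5;  python3 - <<'E'
from rig import vision
import cv2
cv2.imwrite('pics/w7.png',vision.capture('wrist')['pixels']) 
cv2.imwrite('pics/s7.png',cv2.resize(vision.capture('scene')['pixels'][150:300,160:360],None,fx=4,fy=4)) 
E
```

```text
t 16.25 pos [ 0.6252 -0.1404  0.1566] yaw 79.36 open_mm 54.2 F [-0.6 -1.1 -0.2] j6 -102.0
total units [ 0.0012  0.0011 -0.0983] turn 0.0023 min rows 1.5723018386610823
```

View pics/w7.png

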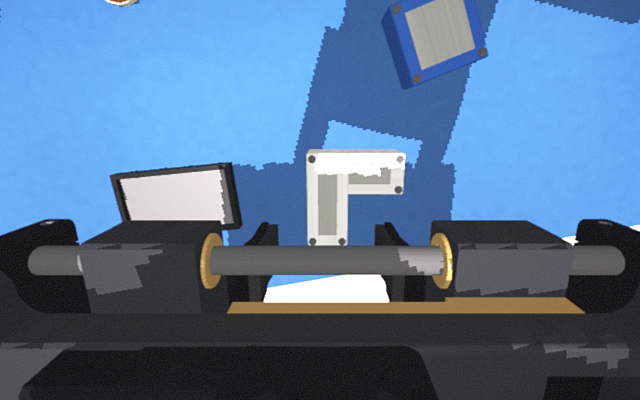

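View pics/s7.png

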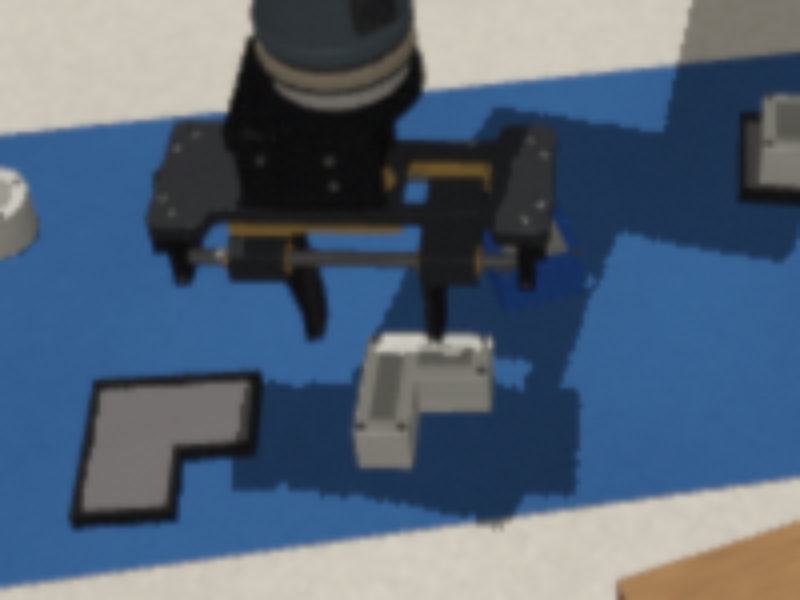

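Request:
play_rows([
  {"tx":0.002,"ty":0.001,"tz":-0.025,"turn":0.002},
  {"tx":0,"ty":0,"tz":-0.025,"turn":0},
  {"tx":0,"ty":0,"tz":-0.02,"turn":0},
  {"tx":0,"ty":0,"tz":-0.017,"turn":0},
  {"tx":0,"ty":0,"tz":-0.011,"turn":0},
  {"tx":0,"ty":0,"tz":0,"turn":0},
  {"tx":0,"ty":0,"tz":0,"turn":0},
])

```text
time_s: 17.05
position: [0.6275, -0.1388, 0.0798]
tcp_rot: [[0.18, 0.984, 0.0], [0.984, -0.18, -0.0], [-0.0, 0.0, -1.0]]
force: [-0.2, -0.8, -0.1]
opening: 0.619
```

Request:
play_rows([
  {"tx":0,"ty":0,"tz":0,"turn":0},
  {"tx":0,"ty":0,"tz":0,"turn":0},
  {"tx":0,"ty":0,"tz":0,"turn":0},
  {"tx":0,"ty":0,"tz":0,"turn":0},
  {"tx":0,"ty":0,"tz":0,"turn":0},
  {"tx":0,"ty":0,"tz":0,"turn":0},
  {"tx":0,"ty":0,"tz":0,"turn":0},
], gripper=0.1)

```text
time_s: 17.75
position: [0.6275, -0.1391, 0.0801]
tcp_rot: [[0.18, 0.984, 0.001], [0.984, -0.18, -0.001], [-0.0, 0.001, -1.0]]
force: [-0.5, -1.0, 3.6]
opening: 0.341
```

```bash
python3 go.py .6285 -.2805 .14 84.9
```

```text
t 17.75 pos [ 0.6275 -0.1391  0.0801] yaw 79.6 open_mm 29.7 F [-0.5 -1.   3.6] j6 -102.0
total units [ 0.0012 -0.1768  0.0749] turn 0.0883 min rows 3.071357142682148
```

Request:
play_rows([
  {"tx":0,"ty":0,"tz":0.015,"turn":0},
  {"tx":0,"ty":0,"tz":0.025,"turn":0},
  {"tx":0,"ty":0,"tz":0.025,"turn":0},
  {"tx":0.001,"ty":-0.025,"tz":0.01,"turn":0.015},
  {"tx":0.001,"ty":-0.03,"tz":0,"turn":0.015},
  {"tx":0.001,"ty":-0.04,"tz":0,"turn":0.015},
  {"tx":0,"ty":-0.04,"tz":0,"turn":0.015},
  {"tx":0,"ty":-0.025,"tz":0,"turn":0.015},
  {"tx":0,"ty":-0.017,"tz":0,"turn":0.013},
  {"tx":0,"ty":0,"tz":0,"turn":0},
])

```text
time_s: 18.75
position: [0.6293, -0.2824, 0.1394]
tcp_rot: [[0.092, 0.996, 0.0], [0.996, -0.092, -0.0], [-0.0, 0.0, -1.0]]
force: [-0.1, 0.0, -3.9]
opening: 0.343
```

Request:
play_rows([
  {"tx":0,"ty":0,"tz":0,"turn":0},
  {"tx":0,"ty":0,"tz":0,"turn":0},
])

```text
time_s: 18.95
position: [0.6293, -0.2789, 0.1393]
tcp_rot: [[0.089, 0.996, -0.001], [0.996, -0.089, 0.001], [0.001, -0.001, -1.0]]
force: [-1.5, -0.2, -3.1]
opening: 0.338
```

```bash
python3 go.py .6298 -.2805 .0865 84.9;  python3 - <<'E'
from rig import vision
import cv2
cv2.imwrite('pics/s8.png',cv2.resize(vision.capture('scene')['pixels'][150:300,120:320],None,fx=4,fy=4)) 
E
```

```text
t 18.95 pos [ 0.6293 -0.2789  0.1393] yaw 84.92 open_mm 29.4 F [-1.5 -0.2 -3.1] j6 -118.1
total units [ 0.0006 -0.002  -0.066 ] turn -0.0003 min rows 1.0569681277265714
```

View pics/s8.png

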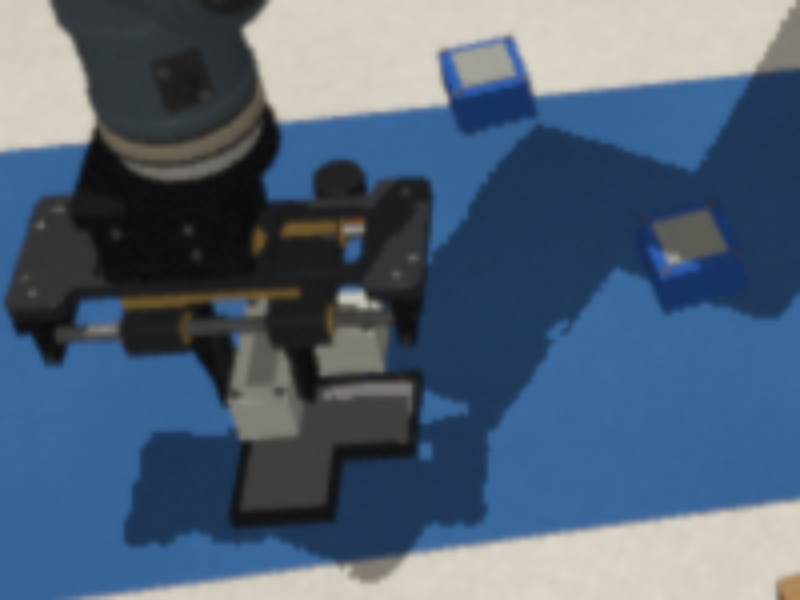

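Request:
play_rows([
  {"tx":0.0005,"ty":-0.001,"tz":-0.02,"turn":0},
  {"tx":0,"ty":0,"tz":-0.02,"turn":0},
  {"tx":0,"ty":0,"tz":-0.013,"turn":0},
  {"tx":0,"ty":0,"tz":-0.006,"turn":0},
  {"tx":0,"ty":0,"tz":-0.004,"turn":0},
  {"tx":0,"ty":0,"tz":-0.002,"turn":0},
  {"tx":0,"ty":0,"tz":0,"turn":0},
  {"tx":0,"ty":0,"tz":0,"turn":0},
])

```text
time_s: 19.8
position: [0.6304, -0.2814, 0.0882]
tcp_rot: [[0.089, 0.996, 0.001], [0.996, -0.089, -0.001], [-0.001, 0.001, -1.0]]
force: [-0.2, 0.6, -2.6]
opening: 0.345
```

Request:
play_rows([
  {"tx":0,"ty":0,"tz":-0.0015,"turn":0},
  {"tx":0,"ty":0,"tz":-0.001,"turn":0},
  {"tx":0,"ty":0,"tz":0,"turn":0},
  {"tx":0,"ty":0,"tz":0,"turn":0},
])

```text
time_s: 20.2
position: [0.6303, -0.2813, 0.0861]
tcp_rot: [[0.089, 0.996, 0.001], [0.996, -0.089, -0.0], [-0.0, 0.001, -1.0]]
force: [0.1, -0.5, -0.2]
opening: 0.34
```

Request:
play_rows([
  {"tx":0,"ty":0,"tz":0,"turn":0},
  {"tx":0,"ty":0,"tz":0,"turn":0},
  {"tx":0,"ty":0,"tz":0,"turn":0},
  {"tx":0,"ty":0,"tz":0,"turn":0},
  {"tx":0,"ty":0,"tz":0.02,"turn":0},
  {"tx":0,"ty":0,"tz":0.03,"turn":0},
  {"tx":0,"ty":0,"tz":0.04,"turn":0},
  {"tx":0,"ty":0,"tz":0.02,"turn":0},
], gripper=0.55)

```text
time_s: 21.0
position: [0.6314, -0.282, 0.1776]
tcp_rot: [[0.089, 0.996, 0.005], [0.996, -0.089, -0.003], [-0.003, 0.005, -1.0]]
force: [0.4, -0.6, 0.5]
opening: 0.549
```

```bash
python3 go.py .4318 -.3695 .16 60;  python3 - <<'E'
from rig import vision
import cv2
cv2.imwrite('pics/s9.png',cv2.resize(vision.capture('scene')['pixels'][150:300,120:320],None,fx=4,fy=4)) 
E
```

```text
t 21.0 pos [ 0.6314 -0.282   0.1776] yaw 84.89 open_mm 47.7 F [ 0.4 -0.6  0.5] j6 -118.2
total units [-0.2495 -0.1094 -0.022 ] turn -0.4148 min rows 4.373122014720036
```

View pics/s9.png

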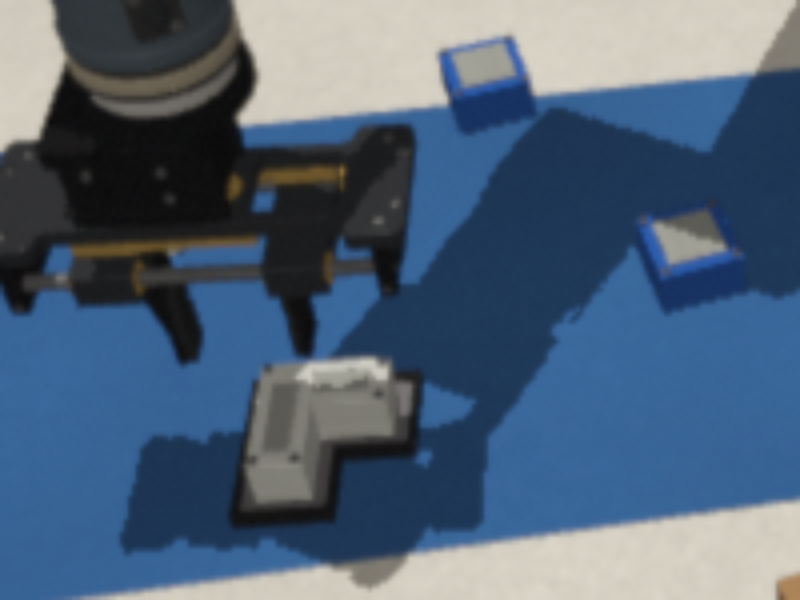

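Request:
play_rows([
  {"tx":-0.03,"ty":-0.013,"tz":-0.002,"turn":-0.052},
  {"tx":-0.04,"ty":-0.017,"tz":-0.002,"turn":-0.06},
  {"tx":-0.04,"ty":-0.017,"tz":-0.002,"turn":-0.06},
  {"tx":-0.04,"ty":-0.017,"tz":-0.002,"turn":-0.06},
  {"tx":-0.04,"ty":-0.017,"tz":-0.002,"turn":-0.06},
  {"tx":-0.035,"ty":-0.016,"tz":-0.002,"turn":-0.06},
  {"tx":-0.024,"ty":-0.012,"tz":-0.002,"turn":-0.063},
  {"tx":0,"ty":0,"tz":0,"turn":0},
  {"tx":0,"ty":0,"tz":0,"turn":0},
  {"tx":0,"ty":0,"tz":0,"turn":0},
], gripper=0.85)

```text
time_s: 22.05
position: [0.4317, -0.3681, 0.1624]
tcp_rot: [[0.499, 0.867, 0.001], [0.867, -0.499, -0.0], [0.0, 0.001, -1.0]]
force: [-0.4, -0.6, 0.1]
opening: 0.85
```

```bash
python3 go.py .4318 -.3695 .078 60;  python3 - <<'E'
from rig import vision
import cv2
cv2.imwrite('pics/w10.png',vision.capture('wrist')['pixels']) 
cv2.imwrite('pics/s10.png',cv2.resize(vision.capture('scene')['pixels'][120:270,80:280],None,fx=4,fy=4)) 
E
```

```text
t 22.05 pos [ 0.4317 -0.3681  0.1624] yaw 60.06 open_mm 74.0 F [-0.4 -0.6  0.1] j6 -111.8
total units [ 1.000e-04 -1.700e-03 -1.055e-01] turn -0.001 min rows 1.6888425275045138
```

View pics/w10.png

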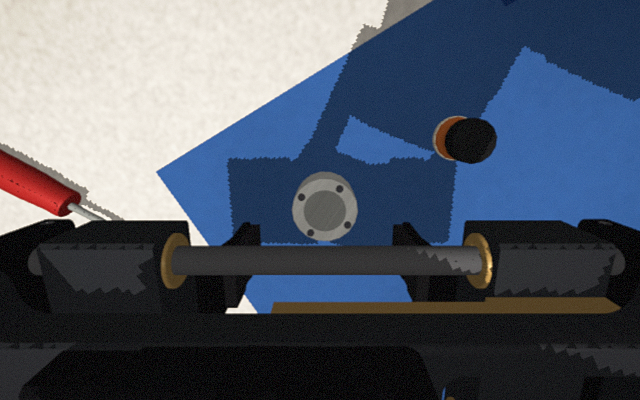

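View pics/s10.png

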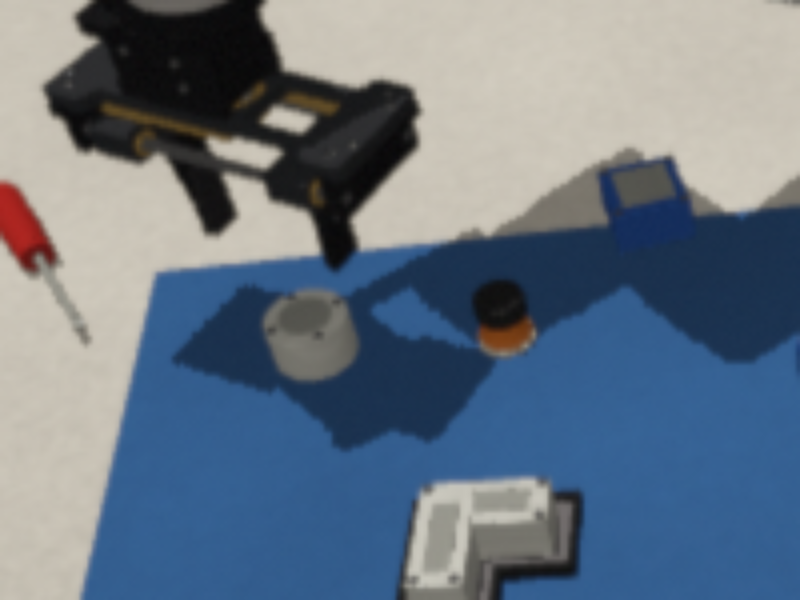

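Request:
play_rows([
  {"tx":0,"ty":-0.001,"tz":-0.025,"turn":0},
  {"tx":0,"ty":0,"tz":-0.03,"turn":0},
  {"tx":0,"ty":0,"tz":-0.025,"turn":0},
  {"tx":0,"ty":0,"tz":-0.016,"turn":0},
  {"tx":0,"ty":0,"tz":-0.009,"turn":0},
  {"tx":0,"ty":0,"tz":0,"turn":0},
  {"tx":0,"ty":0,"tz":0,"turn":0},
])

```text
time_s: 22.85
position: [0.4313, -0.3694, 0.0789]
tcp_rot: [[0.5, 0.866, 0.001], [0.866, -0.5, -0.001], [-0.0, 0.001, -1.0]]
force: [-0.1, -0.3, 0.5]
opening: 0.85
```

Request:
play_rows([
  {"tx":0,"ty":0,"tz":0,"turn":0},
  {"tx":0,"ty":0,"tz":0,"turn":0},
  {"tx":0,"ty":0,"tz":0,"turn":0},
  {"tx":0,"ty":0,"tz":0,"turn":0},
  {"tx":0,"ty":0,"tz":0,"turn":0},
  {"tx":0,"ty":0,"tz":0,"turn":0},
  {"tx":0,"ty":0,"tz":0,"turn":0},
], gripper=0.3)

```text
time_s: 23.55
position: [0.431, -0.3693, 0.0788]
tcp_rot: [[0.5, 0.866, 0.0], [0.866, -0.5, -0.0], [-0.0, 0.0, -1.0]]
force: [0.6, 0.4, 4.0]
opening: 0.572
```

```bash
python3 go.py .4576 .3716 .16 90
```

```text
t 23.55 pos [ 0.431  -0.3693  0.0788] yaw 59.97 open_mm 49.8 F [0.6 0.4 4. ] j6 -111.8
total units [0.0333 0.9261 0.1015] turn 0.5004 min rows 14.916329385002003
```

Request:
play_rows([
  {"tx":0,"ty":0,"tz":0.02,"turn":0},
  {"tx":0,"ty":0,"tz":0.032,"turn":0},
  {"tx":0,"ty":0,"tz":0.034,"turn":0},
  {"tx":0,"ty":0,"tz":0.034,"turn":0},
  {"tx":0.001,"ty":0.02,"tz":0,"turn":0.02},
  {"tx":0.0015,"ty":0.04,"tz":0,"turn":0.02},
  {"tx":0.0015,"ty":0.04,"tz":0,"turn":0.02},
  {"tx":0.0015,"ty":0.04,"tz":0,"turn":0.02},
  {"tx":0.0015,"ty":0.04,"tz":0,"turn":0.02},
  {"tx":0.0015,"ty":0.04,"tz":0,"turn":0.02},
])

```text
time_s: 24.55
position: [0.4364, -0.1904, 0.1731]
tcp_rot: [[0.387, 0.922, -0.003], [0.922, -0.387, 0.002], [0.001, -0.003, -1.0]]
force: [0.2, 0.2, -1.6]
opening: 0.571
```

Request:
play_rows([
  {"tx":0.0015,"ty":0.04,"tz":0,"turn":0.02},
  {"tx":0.0015,"ty":0.04,"tz":0,"turn":0.02},
  {"tx":0.0015,"ty":0.04,"tz":0,"turn":0.02},
  {"tx":0.0015,"ty":0.04,"tz":0,"turn":0.02},
  {"tx":0.0015,"ty":0.04,"tz":0,"turn":0.02},
  {"tx":0.0015,"ty":0.04,"tz":0,"turn":0.02},
  {"tx":0.0015,"ty":0.04,"tz":0,"turn":0.02},
  {"tx":0.0015,"ty":0.04,"tz":0,"turn":0.02},
  {"tx":0.0015,"ty":0.04,"tz":0,"turn":0.02},
  {"tx":0.0015,"ty":0.04,"tz":0,"turn":0.02},
])

```text
time_s: 25.55
position: [0.4478, 0.1286, 0.1731]
tcp_rot: [[0.186, 0.983, -0.003], [0.983, -0.186, -0.0], [-0.001, -0.003, -1.0]]
force: [-0.1, 0.1, -1.0]
opening: 0.568
```

```bash
python3 go.py .4573 .3716 .17 90
```

```text
t 25.55 pos [0.4478 0.1286 0.1731] yaw 79.29 open_mm 49.4 F [-0.1  0.1 -1. ] j6 -77.1
total units [ 0.0119  0.3037 -0.0039] turn 0.1785 min rows 4.8636416640767655
```

Request:
play_rows([
  {"tx":0.0015,"ty":0.04,"tz":0,"turn":0},
  {"tx":0.0015,"ty":0.04,"tz":0,"turn":0},
  {"tx":0.0015,"ty":0.04,"tz":0,"turn":0},
  {"tx":0.0015,"ty":0.04,"tz":0,"turn":0},
  {"tx":0.0015,"ty":0.04,"tz":0,"turn":0},
  {"tx":0.0015,"ty":0.04,"tz":0,"turn":0},
  {"tx":0.0015,"ty":0.035,"tz":0,"turn":0},
  {"tx":0.0015,"ty":0.03,"tz":0,"turn":0},
  {"tx":0,"ty":0,"tz":0,"turn":0},
  {"tx":0,"ty":0,"tz":0,"turn":0},
])

```text
time_s: 26.55
position: [0.4574, 0.3707, 0.1727]
tcp_rot: [[0.186, 0.983, -0.003], [0.983, -0.186, -0.002], [-0.003, -0.003, -1.0]]
force: [-0.2, -0.7, -1.5]
opening: 0.568
```

Request:
play_rows([
  {"tx":0,"ty":0,"tz":0,"turn":0},
  {"tx":0,"ty":0,"tz":0,"turn":0},
])

```text
time_s: 26.75
position: [0.4588, 0.3697, 0.1739]
tcp_rot: [[0.189, 0.982, -0.002], [0.982, -0.189, -0.001], [-0.001, -0.001, -1.0]]
force: [0.6, -0.0, -1.7]
opening: 0.564
```

```bash
python3 go.py .4573 .3716 .0853 80;  python3 - <<'E'
from rig import vision
import cv2
cv2.imwrite('pics/s11.png',cv2.resize(vision.capture('scene')['pixels'][120:270,360:560],None,fx=4,fy=4)) 
E
```

```text
t 26.75 pos [0.4588 0.3697 0.1739] yaw 79.13 open_mm 49.1 F [ 0.6 -0.  -1.7] j6 -51.1
total units [-0.0018  0.0024 -0.1107] turn 0.0146 min rows 1.7724124571662403
```

View pics/s11.png

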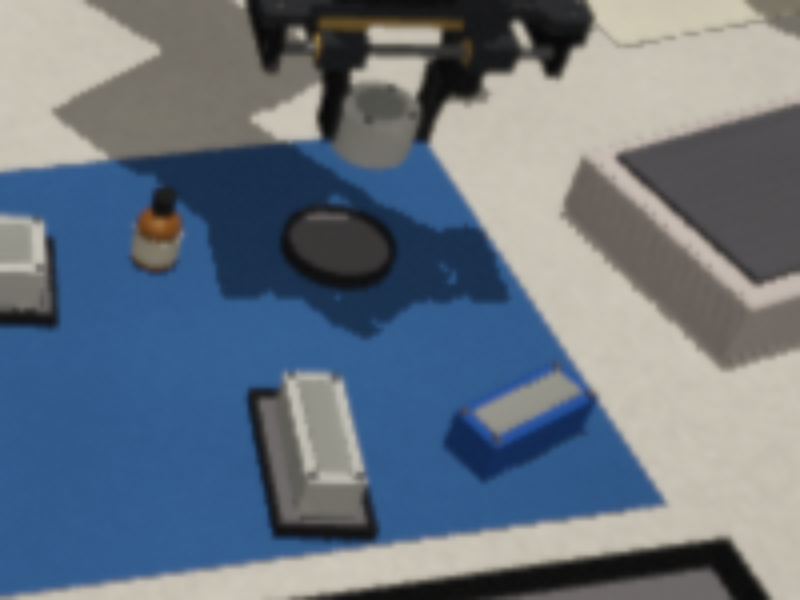

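Request:
play_rows([
  {"tx":-0.001,"ty":0.002,"tz":-0.025,"turn":0},
  {"tx":0,"ty":0,"tz":-0.03,"turn":0},
  {"tx":0,"ty":0,"tz":-0.028,"turn":0},
  {"tx":0,"ty":0,"tz":-0.013,"turn":0},
  {"tx":0,"ty":0,"tz":-0.006,"turn":0},
  {"tx":0,"ty":0,"tz":-0.004,"turn":0},
  {"tx":0,"ty":0,"tz":-0.002,"turn":0},
  {"tx":0,"ty":0,"tz":0,"turn":0},
  {"tx":0,"ty":0,"tz":0,"turn":0},
])

```text
time_s: 27.7
position: [0.4588, 0.3727, 0.0887]
tcp_rot: [[0.188, 0.982, 0.001], [0.982, -0.188, 0.001], [0.001, 0.001, -1.0]]
force: [-1.1, 0.5, -1.3]
opening: 0.568
```

Request:
play_rows([
  {"tx":-0.001,"ty":0,"tz":-0.002,"turn":0},
  {"tx":0,"ty":0,"tz":-0.002,"turn":0},
  {"tx":0,"ty":0,"tz":-0.001,"turn":0},
  {"tx":0,"ty":0,"tz":0,"turn":0},
  {"tx":0,"ty":0,"tz":0,"turn":0},
])

```text
time_s: 28.2
position: [0.4576, 0.3725, 0.0848]
tcp_rot: [[0.188, 0.982, 0.0], [0.982, -0.188, 0.0], [0.0, 0.0, -1.0]]
force: [-1.5, -1.2, 5.1]
opening: 0.568
```

On the floor (contact force 5 N). Release and retreat upward/away.

Request:
play_rows([
  {"tx":0,"ty":0,"tz":0,"turn":0},
  {"tx":0,"ty":0,"tz":0,"turn":0},
  {"tx":0,"ty":0,"tz":0,"turn":0},
  {"tx":0,"ty":0,"tz":0,"turn":0},
  {"tx":0,"ty":0,"tz":0.02,"turn":0},
  {"tx":0,"ty":0,"tz":0.03,"turn":0},
  {"tx":0,"ty":0,"tz":0.05,"turn":0},
  {"tx":0,"ty":0,"tz":0.05,"turn":0},
  {"tx":-0.03,"ty":0.04,"tz":0.03,"turn":0},
  {"tx":-0.04,"ty":0.04,"tz":0.02,"turn":0},
], gripper=0.75)

```text
time_s: 29.2
position: [0.4036, 0.4372, 0.2467]
tcp_rot: [[0.191, 0.981, 0.005], [0.981, -0.191, 0.003], [0.004, 0.004, -1.0]]
force: [0.5, 0.8, -0.1]
opening: 0.75
```

Request:
play_rows([
  {"tx":-0.04,"ty":0.04,"tz":0,"turn":0},
  {"tx":-0.04,"ty":0.04,"tz":0,"turn":0},
  {"tx":-0.04,"ty":0.04,"tz":0,"turn":0},
  {"tx":-0.03,"ty":0.04,"tz":0,"turn":0},
  {"tx":0,"ty":0,"tz":0,"turn":0},
  {"tx":0,"ty":0,"tz":0,"turn":0},
])

```text
time_s: 29.8
position: [0.2808, 0.5647, 0.2436]
tcp_rot: [[0.185, 0.983, 0.0], [0.983, -0.185, -0.001], [-0.001, 0.0, -1.0]]
force: [0.1, -0.1, -0.4]
opening: 0.754
```

```bash
python3 - <<'E'
from rig import vision,bot
import cv2,pickle,numpy as np
from fit import *
T=vision.capture('top');C=vision.capture('scene')
cv2.imwrite('pics/t12.png',cv2.resize(T['pixels'][115:285,130:520],None,fx=2,fy=2,interpolation=2))
cv2.imwrite('pics/s12.png',C['pixels'])
pickle.dump((T,C),open('end.pkl','wb')); print(bot.read_state()['time_s'])
r=pickle.load(open('res.pkl','rb'))
for n in ['flux_jar','dropper_bottle']: print(n,np.round((fit([T,C],n,r[n][:2])[0]-r[n])*1000,1)[:2])
E
```

```text
29.9
flux_jar [0.1 0. ]
dropper_bottle [ 0.1 -0. ]
```

View pics/t12.png

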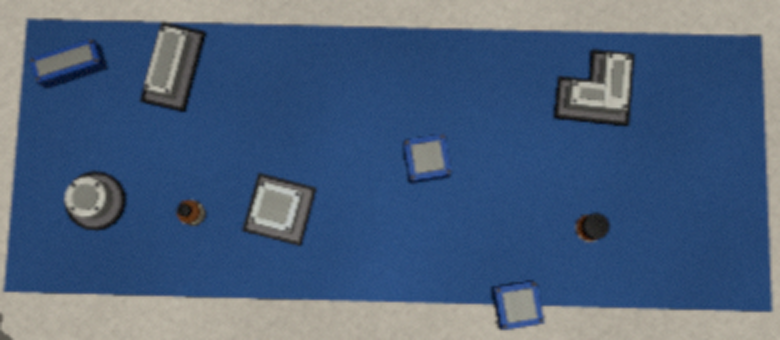

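View pics/s12.png

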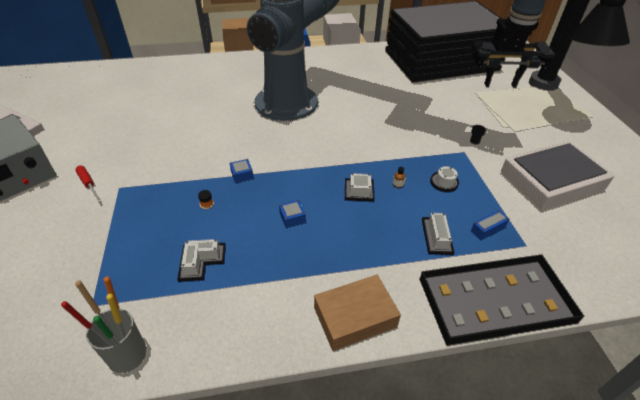

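```bash
python3 - <<'E'
import cv2,pickle,numpy as np
from fit import *
T,C=pickle.load(open('end.pkl','rb')); r=pickle.load(open('res.pkl','rb'))
for nm,p in (('T',T),('C',C)):
    tiles=[]
    for n in ['long','square','round','elbow']:
        x=r[n+'_nest']; c,s=np.cos(x[2]),np.sin(x[2]); k=proj(p,np.array([[x[0],x[1],.02]]))[0].astype(int)
        im=p['pixels'][k[1]-30:k[1]+30,k[0]-30:k[0]+30]; im=cv2.resize(im,None,fx=6,fy=6,interpolation=cv2.INTER_CUBIC)
        for z,col in ((.038,(0,0,255)),(.006,(0,255,0))):
          for poly in S[n+'_housing'][0]:
            q=poly@np.array([[c,s],[-s,c]])+x[:2]; u=proj(p,np.c_[q,np.full(len(q),z)])
            cv2.polylines(im,[np.int32((u-k+30+.5)*6)],True,col,1)
        tiles.append(im)
    cv2.imwrite(f'pics/o{nm}.png',cv2.resize(np.vstack([np.hstack(tiles[:2]),np.hstack(tiles[2:])]),(600,600)))
E
```

```text
(no output)
```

View pics/oT.png

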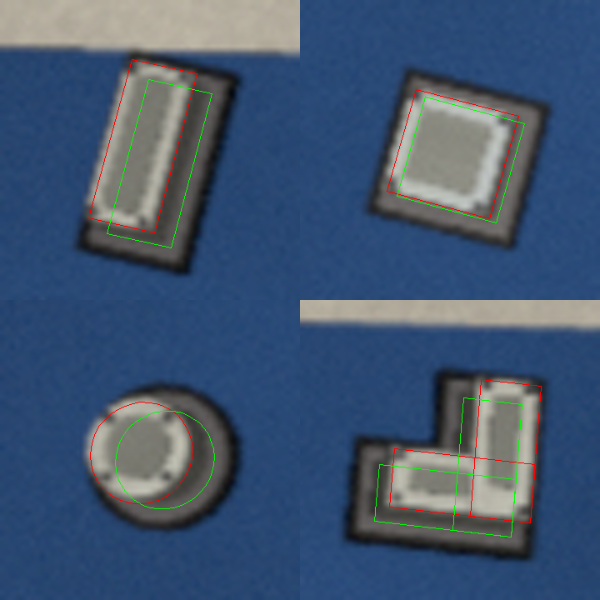

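View pics/oC.png

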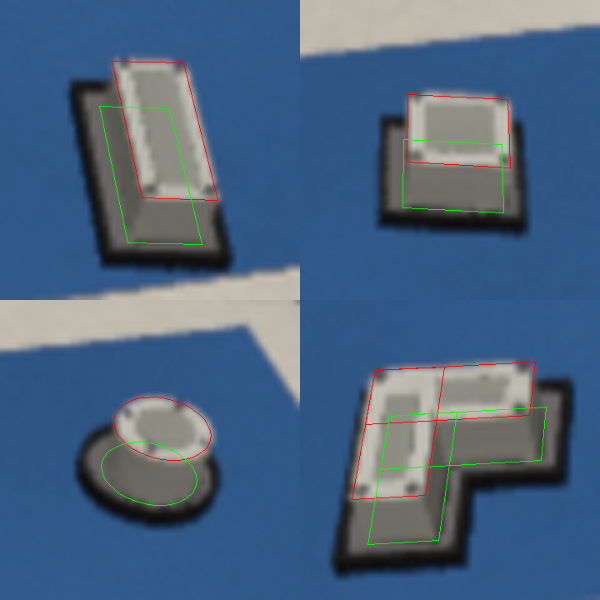

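All tops match the predicted outlines to within about 2 mm in both views; heights and yaws agree.

```bash
python3 -c "
from rig import bot
print(bot.hand_in())"
```

```text
the job is handed in; nothing more can be done
None
```

All four silver housings (long, square, round and elbow) are in their own nests, and I handed the job in at about 30 s of the 102 s allowed. Each one was lowered until it met the nest floor before I opened the fingers. The blue look-alikes were not touched.

**Fit:** in the last top and scene pictures, I drew where each housing should show if centred and flat in its nest. All four matched to within about 2 mm in both views, judged by eye, with angle and height looking right.

**Jar and bottle:** the flux jar and dropper bottle measured within 0.1 mm of where they started, both standing.

**Disagreements:**
- The two cameras differed by about 2–3 mm throughout, well inside the 8 mm play. I used positions fitted to both.
- The long nest's fit score was poor because its outline merged with the mat edge. Its position still agreed between the cameras to about 3 mm, and the final overlay confirmed it.

No check failed, but the system gives no verdict after handing in.

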